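Heft the chocolate tins and hold up the fullest

TASK

Three identical tins of chocolate rounds stand on the counter, and one lid is standing proud: first press that lid fully home, so the tin can be picked up safely. Then heft the tins one at a time, each lifted clear of the counter by its wall and set back upright where it stood, to feel which is the fullest (the heaviest). Finish holding that heaviest tin up in the gripper, upright and still, with its underside at least 10 cm above the counter and the lids all still home; do not put it down, and leave the other things on the counter where they are.

Things in the scene. Friction and masses are not known exactly. Their poses are not given: they have to be found in the camera images.
- tin_a_center (a point): centre, half-way up (33 mm above the underside), of one of three round tins that look alike: 66 mm tall with the lid home; brown wall with a plain cream band, 60 mm across, up to 54 mm; above it the steel lid, 62 mm across, 12 mm tall. z: the tin's axis, up. Stands on the counter (z = 0). Grip the wall below the lid, for the lid can slide up
- lid_a_top (a point): centre of the top of that tin's lid, on the tin's axis: 66 mm above the tin's underside with the lid home, higher by the lid's value when raised
- lid_a (a joint): lid of the tin of this letter, sliding along its axis; m: 0 fully home, 0.012 fully raised (it does not come off). A tight fit: stays where it is left and needs a push of about 5 N; push down on its middle until it stops hard. At the start one lid, on any of the places, is 7 to 10 mm up, showing a golden neck under it; the other two are home
- base_a: bottom disc of the tin of this letter, 60 x 5 mm, part of it; origin under its centre. A loose stack of chocolate rounds rests on it unseen; in the air that is its only load. The closed tins weigh 0.13 to 0.40 kg in all, the heaviest at least 0.14 kg more than either other; which one it is changes every time
- tin_b_center (a point): centre, half-way up (33 mm above the underside), of one of three round tins that look alike: 66 mm tall with the lid home; brown wall with a plain cream band, 60 mm across, up to 54 mm; above it the steel lid, 62 mm across, 12 mm tall. z: the tin's axis, up. Stands on the counter (z = 0). Grip the wall below the lid, for the lid can slide up
- lid_b_top (a point): centre of the top of that tin's lid, on the tin's axis: 66 mm above the tin's underside with the lid home, higher by the lid's value when raised
- lid_b (a joint): lid of the tin of this letter, sliding along its axis; m: 0 fully home, 0.012 fully raised (it does not come off). A tight fit: stays where it is left and needs a push of about 5 N; push down on its middle until it stops hard. At the start one lid, on any of the places, is 7 to 10 mm up, showing a golden neck under it; the other two are home
- base_b: bottom disc of the tin of this letter, 60 x 5 mm, part of it; origin under its centre. A loose stack of chocolate rounds rests on it unseen; in the air that is its only load. The closed tins weigh 0.13 to 0.40 kg in all, the heaviest at least 0.14 kg more than either other; which one it is changes every time
- tin_c_center (a point): centre, half-way up (33 mm above the underside), of one of three round tins that look alike: 66 mm tall with the lid home; brown wall with a plain cream band, 60 mm across, up to 54 mm; above it the steel lid, 62 mm across, 12 mm tall. z: the tin's axis, up. Stands on the counter (z = 0). Grip the wall below the lid, for the lid can slide up
- lid_c_top (a point): centre of the top of that tin's lid, on the tin's axis: 66 mm above the tin's underside with the lid home, higher by the lid's value when raised
- lid_c (a joint): lid of the tin of this letter, sliding along its axis; m: 0 fully home, 0.012 fully raised (it does not come off). A tight fit: stays where it is left and needs a push of about 5 N; push down on its middle until it stops hard. At the start one lid, on any of the places, is 7 to 10 mm up, showing a golden neck under it; the other two are home
- base_c: bottom disc of the tin of this letter, 60 x 5 mm, part of it; origin under its centre. A loose stack of chocolate rounds rests on it unseen; in the air that is its only load. The closed tins weigh 0.13 to 0.40 kg in all, the heaviest at least 0.14 kg more than either other; which one it is changes every time
- pen_a: black pen lying between the tins, roughly along world x, 145 mm long (its own y axis), 12 x 9 mm; origin under the middle; bystander
- dipping_fork: dipping fork with a wooden handle lying between the tins, roughly along x, 210 x 17 x 16 mm; origin under the middle; bystander
- stamp: wooden hand stamp standing upright in front of the tins, 25 x 34 x 59 mm; origin under the middle; bystander
- sweet_jar: glass jar of marshmallows with a white lid, behind the tins, 69 mm across, 107 mm tall; origin under the middle; bystander

How it is judged (in metres and radians):
On the way, in this order (a step that is already met when the one before it is completed fails the run):
1. with all three tins standing on the counter, every lid is fully home (within 2 mm) (value of joint each of lid_a, lid_b, lid_c below 0.002 m and height (world z) of each of tin_a_center, tin_b_center, tin_c_center below 0.038 m and angle between each of tin_a_center, tin_b_center, tin_c_center's own z axis and vertical below 0.1 rad), for 0.2 s.
2. a first tin is lifted clear of the counter in the gripper (((height (world z) of tin_a_center above 0.055 m and distance between the grasp point and tin_a_center below 0.06 m and contact force between the fingers and anything else above 1 N) or (height (world z) of tin_b_center above 0.055 m and distance between the grasp point and tin_b_center below 0.06 m and contact force between the fingers and anything else above 1 N) or (height (world z) of tin_c_center above 0.055 m and distance between the grasp point and tin_c_center below 0.06 m and contact force between the fingers and anything else above 1 N))), for 0.2 s.
3. all three tins stand upright on the counter again (height (world z) of each of tin_a_center, tin_b_center, tin_c_center below 0.038 m and angle between each of tin_a_center, tin_b_center, tin_c_center's own z axis and vertical below 0.1 rad), for 0.2 s.
4. the next tin is lifted clear of the counter in the gripper (((height (world z) of tin_a_center above 0.055 m and distance between the grasp point and tin_a_center below 0.06 m and contact force between the fingers and anything else above 1 N) or (height (world z) of tin_b_center above 0.055 m and distance between the grasp point and tin_b_center below 0.06 m and contact force between the fingers and anything else above 1 N) or (height (world z) of tin_c_center above 0.055 m and distance between the grasp point and tin_c_center below 0.06 m and contact force between the fingers and anything else above 1 N))), for 0.2 s.
5. all three tins stand upright on the counter again (all of step 3), for 0.2 s.
At the end, for the whole second after the job is handed in: the fullest tin (contents over 1.6 N) is held still in the gripper, upright within 0.25 rad, underside over 100 mm above the counter, carried by nothing else; the other two stand upright within 50 mm of where they stood; all lids home within 2 mm (value of joint each of lid_a, lid_b, lid_c below 0.002 m and contact force between the fingers and anything else above 1 N and ((height (world z) of tin_a_center above 0.133 m and angle between tin_a_center's own z axis and vertical below 0.25 rad and distance between the grasp point and tin_a_center below 0.06 m and contact force between base_a and anything else between 1.6 and 3.3 N and linear speed of base_a below 0.03 m/s and (height (world z) of tin_b_center below 0.038 m and angle between tin_b_center's own z axis and vertical below 0.1 rad) and distance of each of tin_b_center, tin_c_center from where it was at the start of the episode below 0.05 m and (height (world z) of tin_c_center below 0.038 m and angle between tin_c_center's own z axis and vertical below 0.1 rad)) or (height (world z) of tin_b_center above 0.133 m and angle between tin_b_center's own z axis and vertical below 0.25 rad and distance between the grasp point and tin_b_center below 0.06 m and contact force between base_b and anything else between 1.6 and 3.3 N and linear speed of base_b below 0.03 m/s and (height (world z) of tin_a_center below 0.038 m and angle between tin_a_center's own z axis and vertical below 0.1 rad) and distance of each of tin_a_center, tin_c_center from where it was at the start of the episode below 0.05 m and (height (world z) of tin_c_center below 0.038 m and angle between tin_c_center's own z axis and vertical below 0.1 rad)) or (height (world z) of tin_c_center above 0.133 m and angle between tin_c_center's own z axis and vertical below 0.25 rad and distance between the grasp point and tin_c_center below 0.06 m and contact force between base_c and anything else between 1.6 and 3.3 N and linear speed of base_c below 0.03 m/s and (height (world z) of tin_a_center below 0.038 m and angle between tin_a_center's own z axis and vertical below 0.1 rad) and distance of each of tin_a_center, tin_b_center from where it was at the start of the episode below 0.05 m and (height (world z) of tin_b_center below 0.038 m and angle between tin_b_center's own z axis and vertical below 0.1 rad)))); the arm keeps its last pose, push and grip.
It fails at once if a bystander is moved by over 40 mm (distance of any of pen_a, dipping_fork, stamp from where it was at the start of the episode above 0.04 m).
It also fails if it takes over 72 s, if anything falls off the work surface, if the arm or the gripper's body presses on something with over 40 N, if the wrist force passes 120 N, or if a joint passes its speed limit or range.

ROBOT

A 6-joint arm with a two-finger parallel gripper is mounted at the origin on a cart in front of the work surface, level with it; the furniture and walls round the work are solid. World frame = base frame: x ahead of the robot, y to its left, z up, the work surface at z = 0. Lengths are in mm, angles in rad, forces in N, time in s.
With the tool pointing down it reaches from about 300 to 825 mm from the base axis. Payload 5.4 kg.
Tool frame: the origin (TCP) lies midway between the tips of the shut fingers; the grasp point (between the pads) lies 19 mm behind it; y points along the fingers, z is the direction in which the jaws open and shut, and the axes are right-handed (so a half turn about y gives the same grasp; the last joint's range is limited). The gripper opens to 92 mm and grips with 3 to 60 N. Pads are 20 mm wide; open, the fingers measure 128 mm over their backs; the gripper's body (75 mm by 189 mm) begins 69 mm behind the grasp point.
Start: joints at [-1.351, 0.158, 1.597, -0, 1.386, -0.21], TCP at [239.571, -522.696, 214.601] pointing down, gripper open.
Joint ranges: [-2.91, 2.91], [-0.94, 2.29], [0.18, 2.7], [-1.29, 4.43], [0.17, 2.64], [-3, 3]. Speed limits (rad/s): [2.57, 2.57, 3.14, 3.14, 3.14, 3.14].

INTERFACE

Orientations are given as a rotation vector (axis times angle).
In Python, from station import robot, snapshot, camera_model gives the robot as it stands. The module is installed in compiled form; this text tells all that it offers.
- The arm moves only by the tool jog_arm, never from a script. Its argument "targets" is a list of rows, each an object with "grip": the opening, from -1 (shut) to 1 (fully open); "travel": the shift along the world's x, y, z in m, a list of three; "turn": the turn, a rotation vector about the world's x, y, z in degrees, a list of three. In form: [{"grip": grip, "travel": [tx, ty, tz], "turn": [ax, ay, az]}, ...]. A call has 1 to 5 rows; each row is the pose to reach, as a shift and turn from the pose commanded when the call began; what a row does not reach only later rows make up. A row lasts 1/8 s, in which the tool goes at most 62.5 mm and 10.7 degrees, less where a joint would pass 70% of its speed; a pose out of reach is approached as far as the arm can. A call with a gripper value outside its range is refused whole. The fingers move at their own pace and stop on an object; "newtons" is the grip in N (left out, the last holds). Time passes only in rows, so rows that repeat a pose let the fingers close. It gives the time, the measured TCP pose, the force and the opening at its end, in the units of the state.
- robot.observe(): the state, without advancing time (a new reading comes with each control period).
- snapshot(name): name is "side" or "top"; returns (picture, depth): 400x640x3 uint8, red, green, blue; 400x640 float32, mm along the optical axis (not along the pixel's ray), 0 where there is no reading.
- camera_model(name): a dict with "mtx" (3x3 intrinsics, pixels), "k1" (the pictures are not rectified: a ray, as slopes to the right and down, at radius r is drawn at 1 + k1 r^2 times it, then the intrinsics apply), "origin" and "attitude" of the camera in the world. Camera axes: x right, y up, looking along -z (the intrinsics and any distortion apply to the point x, -y, -z); pixel columns grow to the right and rows downward; lengths in mm; the calibration is good to about 2 mm. A picture is of the moment at which its call begins. camera_model takes no time and is no camera call.
- robot.finish_job(): hands the job in, once; it reports no verdict.
The state is a dict: "time": time; "joint_positions": joint angles; "dq": joint speeds; "effort": joint torques, N m; "position": TCP position; "ee_rot": TCP orientation; "ft_force": force on the tool from outside, world axes, zero at the start; "torque": the same for the moment, N m; "width": finger opening in mm.
Only numpy, scipy, OpenCV 4.12 (cv2) and the standard library are available. Lean on these libraries where they do the work, as an engineer would, in place of code of your own. Each camera call takes 0.05 s, during which the arm holds its last target. There are 200 camera calls.

## Working session

There is one attempt and no reset: what is moved stays moved. The work goes in short steps, Python scripts to look and compute and a tool call to move; the robot and the scene stay as the last step left them, time stands still between calls to the robot, and variables do not carry over. Pictures are saved under pics/ and viewed, about 8 in all and at most 12, crops included, and the job is handed in when it is done.

Besides the shell and the picture viewer there is one more tool, called after "Call:" as name(argument=value, ...), one argument or row to a line, values as JSON. jog_arm: Moves the arm, as the interface text tells. Its arguments: {"type":"object","properties":{"targets":{"type":"array","items":{"type":"object","properties":{"grip":{"type":"number"},"travel":{"type":"array","items":{"type":"number"}},"turn":{"type":"array","items":{"type":"number"}}}}},"newtons":{"type":"number"}},"required":["targets"]}

```bash
mkdir -p pics; cat > h.py <<'E'
import numpy as np, cv2
from station import robot, snapshot, camera_model
def pts(name, depth):
    m=camera_model(name); K=np.array(m["mtx"]); k=m["k1"]
    v,u=np.mgrid[0:400,0:640].astype(float)
    p=cv2.undistortPoints(np.stack([u.ravel(),v.ravel()],1)[:,None],K,np.array([k,0,0,0,0.]))[:,0]
    z=depth.ravel()
    c=np.stack([p[:,0]*z,-p[:,1]*z,-z],1)
    return c
def R(a):
    a=np.array(a,float)
    if a.shape==(3,3): return a
    return cv2.Rodrigues(a)[0]
def world(name,depth):
    m=camera_model(name)
    return (pts(name,depth)@R(m["attitude"]).T+np.array(m["origin"])).reshape(400,640,3)
E
python3 - <<'E'
from h import *
for n in("top","side"):
    p,d=snapshot(n); cv2.imwrite(f"pics/{n}0.png",p[:,:,::-1]); np.savez(f"{n}0.npz",p=p,d=d)
    print(n,camera_model(n)); w=world(n,d); print(w[200,320], (d>0).mean())
print(robot.observe())
E
```

```text
top {'mtx': array([[362.94269865,   0.        , 321.67209251],
       [  0.        , 362.94269865, 198.57797974],
       [  0.        ,   0.        ,   1.        ]]), 'k1': 0.0012219366217881774, 'origin': array([460.77844201,  15.87724858, 922.25152567]), 'attitude': array([ 0.12656264, -0.06789212, -1.59398606])}
[571.90492462  53.24274966   1.42856481] 0.9958125
side {'mtx': array([[404.91041971,   0.        , 323.33116111],
       [  0.        , 404.91041971, 199.00316371],
       [  0.        ,   0.        ,   1.        ]]), 'k1': -0.05337921790662029, 'origin': array([ 382.06037499, -732.3765077 ,  425.81492581]), 'attitude': array([ 1.12766108, -0.14184235, -0.176683  ])}
[577.51124894 161.12324457  -3.2157258 ] 0.9959375
{'time': 0.1, 'joint_positions': array([-1.35112764e+00,  1.58975639e-01,  1.59811298e+00, -1.41369687e-05,
        1.38620999e+00, -2.10081483e-01]), 'dq': array([ 6.53944224e-04, -2.68224555e-03, -2.37515285e-03, -9.54571802e-05,
       -1.58197674e-03,  6.34318574e-04]), 'effort': array([ 3.20075360e-04, -3.86499488e+01, -3.22961211e+01,  7.03101209e-02,
        3.38446023e-02, -4.65776964e-05]), 'position': array([ 239.42859125, -522.14889758,  213.71987967]), 'ee_rot': array([-0.43300477,  1.98565349, -1.98218952]), 'ft_force': array([ 0.66730662, -0.65212682,  0.44566064]), 'torque': array([ 0.03451615, -0.03156578, -0.00096706]), 'width': 91.98841480758482}
```

View pics/top0.png

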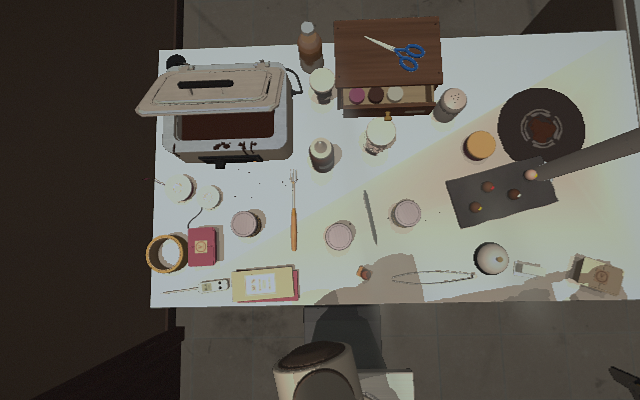

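View pics/side0.png

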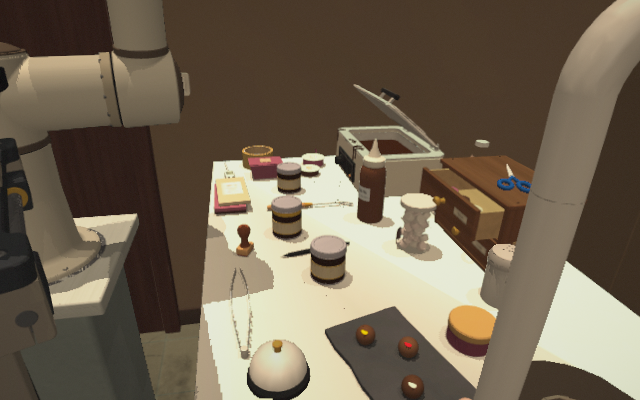

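```bash
python3 - <<'E'
from h import *
f=np.load("top0.npz"); w=world("top",f["d"]); p=f["p"]
m=((w[...,2]>8)&(w[...,2]<200)&(w[...,0]>280)).astype(np.uint8)
n,l,s,c=cv2.connectedComponentsWithStats(m)
for i in range(1,n):
    if s[i,4]<60: continue
    q=w[l==i]; z=np.percentile(q[:,2],97); t=q[q[:,2]>z-5]
    cc,r=cv2.minEnclosingCircle(t[:,:2].astype(np.float32))
    bb=cv2.minAreaRect(q[:,:2].astype(np.float32))
    print(s[i],c[i].round(),"z",z.round(1),"topmed",np.median(t,0).round(1),"circ",np.round(cc,1),round(r,1),"rect",np.round(bb[0]),np.round(bb[1]),round(bb[2]))
r=R(robot.observe()["ee_rot"]); print(r.round(3))
E
```

```text
[   0    0   37  327 7756] [ 13. 132.] z 97.1 topmed [1018.8  838.    98.8] circ [964.4 837.5] 132.6 rect [719. 839.] [ 10. 879.] 90
[627   0  13  88 574] [635.  30.] z 31.4 topmed [1027.5 -767.7   29.3] circ [ 998.2 -766. ] 65.8 rect [ 957. -767.] [ 15. 239.] 87
[  297    16   170   140 13382] [381.  72.] z 157.7 topmed [ 886.1 -129.2  156.2] circ [881.2 -71. ] 165.7 rect [859. -99.] [328. 320.] 23
[ 144   59  159  110 9319] [230. 117.] z 190.1 topmed [800.8 199.4 192.6] circ [787.5 269.2] 146.4 rect [795. 275.] [348. 292.] 84
[539 122  14  13  64] [546. 128.] z 11.9 topmed [ 738.8 -523.6    9.2] circ [ 739.  -523.5] 18.7 rect [ 739. -524.] [33. 24.] 63
[464 131  32  29 722] [479. 145.] z 38.7 topmed [ 695.2 -348.    36. ] circ [ 695.8 -348.4] 35.3 rect [ 696. -348.] [69. 70.] 24
[309 137  25  36 713] [321. 155.] z 172.8 topmed [668.6  44.4 175.2] circ [670.9  44.9] 6.4 rect [668.  45.] [56. 52.] 66
[ 446  147  149   81 4167] [513. 186.] z 181.5 topmed [ 617.8 -481.6  188.4] circ [ 622.5 -496.1] 19.7 rect [ 580. -399.] [124. 251.] 14
[164 174  28  28 595] [178. 187.] z 27.8 topmed [
[... 953 characters left out ...]
 257   51   39 1293] [598. 276.] z 45.5 topmed [ 371.7 -593.6   42.8] circ [ 371.9 -593.3] 53.5 rect [ 372. -594.] [95. 65.] 70
[515 263  31  14 261] [530. 270.] z 39.9 topmed [ 388.4 -444.8   37.2] circ [ 388.5 -445.6] 27.9 rect [ 388. -445.] [56. 20.] 78
[ 231  266   67   37 2151] [265. 285.] z 31.0 topmed [367.2 197.8  28.3] circ [367.3 197.5] 81.3 rect [365. 194.] [ 83. 161.] 2
[357 266  15  14 144] [364. 273.] z 59.1 topmed [388.5 -50.5  56.7] circ [388.5 -50.5] 11.5 rect [388. -51.] [34. 24.] 66
[191 279  38  14 330] [212. 286.] z 18.4 topmed [363.9 323.7  16. ] circ [363.2 324.1] 36.8 rect [363. 333.] [26. 94.] 7
[[-0.909 -0.     0.417]
 [-0.417  0.002 -0.909]
 [-0.    -1.    -0.002]]
```

The top view shows the three tins: right (px 406,214), middle (338,236) and left (245,224). Heights are 68, 76 and 68 mm, so the middle lid is the proud one. In the side view its golden neck shows at (287,205).

I'll move over the middle tin with the fingers shut.

Call:
jog_arm(
  targets=[
    {"grip": -1, "travel": [0.048, 0.106, -0.01], "turn": [0, 0, 9]},
    {"grip": -1, "travel": [0.096, 0.212, -0.02], "turn": [0, 0, 18]},
    {"grip": -1, "travel": [0.144, 0.318, -0.03], "turn": [0, 0, 27]},
    {"grip": -1, "travel": [0.19, 0.424, -0.04], "turn": [0, 0, 36]},
    {"grip": -1, "travel": [0.238, 0.532, -0.05], "turn": [0, 0, 45]},
  ],
)

```text
time: 0.72
position: [367.5, -236.7, 187.4]
ee_rot: [-1.022, 1.463, -1.463]
ft_force: [0.4, -0.8, -0.3]
width: 43.9
```

Call:
jog_arm(
  targets=[
    {"grip": -1, "travel": [0.055, 0.123, -0.02], "turn": [0, 0, 0]},
    {"grip": -1, "travel": [0.11, 0.246, -0.06], "turn": [0, 0, 0]},
    {"grip": -1, "travel": [0.11, 0.246, -0.08], "turn": [0, 0, 0]},
    {"grip": -1, "travel": [0.11, 0.246, -0.08], "turn": [0, 0, 0]},
    {"grip": -1, "travel": [0.11, 0.246, -0.08], "turn": [0, 0, 0]},
  ],
)

```text
time: 1.35
position: [476.7, 10.1, 106.2]
ee_rot: [-1.023, 1.466, -1.463]
ft_force: [0.3, -0.5, -0.3]
width: 0.6
```

```bash
cat > st.py <<'E'
from h import *
s=robot.observe(); r=R(s["ee_rot"])
print(s["time"],s["position"].round(1),"jawdeg",np.degrees(np.arctan2(r[1,2],r[0,2])).round(1),"y",r[:,1].round(3),"F",s["ft_force"].round(2),"w",round(s["width"],1),"eff",s["effort"].round(2),"q",s["joint_positions"].round(2))
E
python3 st.py
```

```text
1.35 [476.7  10.1 106.2] jawdeg -20.2 y [-0.002  0.001 -1.   ] F [ 0.31 -0.45 -0.28] w 0.6 eff [ -1.13 -31.63 -28.09   0.27   0.21  -0.38] q [-0.23  0.02  1.97  0.    1.15  0.12]
```

Call:
jog_arm(
  targets=[
    {"grip": -1, "travel": [0, 0, -0.024], "turn": [0, 0, 0]},
    {"grip": -1, "travel": [0, 0, -0.028], "turn": [0, 0, 0]},
    {"grip": -1, "travel": [0, 0, -0.032], "turn": [0, 0, 0]},
    {"grip": -1, "travel": [0, 0, -0.035], "turn": [0, 0, 0]},
    {"grip": -1, "travel": [0, 0, -0.038], "turn": [0, 0, 0]},
  ],
)

```text
time: 1.98
position: [477.8, 6.7, 70.8]
ee_rot: [-1.019, 1.466, -1.467]
ft_force: [-2.3, 0.6, 4.8]
width: 0.1
```

Call:
jog_arm(
  targets=[
    {"grip": -1, "travel": [0, 0, -0.002], "turn": [0, 0, 0]},
    {"grip": -1, "travel": [0, 0, -0.004], "turn": [0, 0, 0]},
    {"grip": -1, "travel": [0, 0, -0.005], "turn": [0, 0, 0]},
    {"grip": -1, "travel": [0, 0, -0.006], "turn": [0, 0, 0]},
    {"grip": -1, "travel": [0, 0, -0.006], "turn": [0, 0, 0]},
  ],
)

```text
time: 2.6
position: [478.0, 6.7, 66.3]
ee_rot: [-1.019, 1.465, -1.467]
ft_force: [-6.5, -0.2, 16.5]
width: 0.9
```

Call:
jog_arm(
  targets=[
    {"grip": -1, "travel": [0, 0, -0.002], "turn": [0, 0, 0]},
    {"grip": -1, "travel": [0, 0, -0.003], "turn": [0, 0, 0]},
    {"grip": -1, "travel": [0, 0, -0.003], "turn": [0, 0, 0]},
  ],
)

```text
time: 2.98
position: [478.9, 6.5, 66.2]
ee_rot: [-1.019, 1.464, -1.467]
ft_force: [-15.9, 1.9, 40.3]
width: 0.7
```

Call:
jog_arm(
  targets=[
    {"grip": -1, "travel": [0, 0, 0.02], "turn": [0, 0, 0]},
    {"grip": 1, "travel": [0, 0, 0.06], "turn": [0, 0, 0]},
    {"grip": 1, "travel": [0, -0.04, 0.11], "turn": [0, 0, 0]},
    {"grip": 1, "travel": [0.02, -0.1, 0.13], "turn": [0, 0, 0]},
    {"grip": 1, "travel": [0.05, -0.162, 0.13], "turn": [0, 0, 0]},
  ],
)

```text
time: 3.6
position: [524.3, -147.1, 193.8]
ee_rot: [-1.016, 1.46, -1.47]
ft_force: [0.0, 0.5, 0.3]
width: 38.6
```

```bash
python3 st.py; python3 - <<'E'
from h import *
p,d=snapshot("side"); cv2.imwrite("pics/side1.png",cv2.resize(p[120:300,200:440,::-1],None,fx=3,fy=3))
p,d=snapshot("top"); w=world("top",d)
m=((w[...,2]>60)&(w[...,2]<82)&(w[...,0]>400)&(w[...,0]<560)&(abs(w[...,1])<290)).astype(np.uint8)
n,l,s,c=cv2.connectedComponentsWithStats(m)
for i in range(1,n):
    if s[i,4]>100:
        q=w[l==i]; cc,r=cv2.minEnclosingCircle(q[:,:2].astype(np.float32)); print(np.round(cc,1),round(r,1),np.median(q[:,2]).round(1))
E
```

```text
3.6 [ 524.3 -147.1  193.8] jawdeg -20.4 y [ 0.006 -0.003 -1.   ] F [0.02 0.46 0.28] w 38.6 eff [  1.9  -40.64 -28.72  -0.14   0.21   0.59] q [-0.5   0.09  1.71  0.    1.33 -0.14]
[ 527.9 -153.2] 30.8 65.0
[512.9 235.3] 31.1 65.0
[477.5   9.6] 31.1 65.0
```

Call:
jog_arm(
  targets=[
    {"grip": 1, "travel": [0, 0, -0.03], "turn": [0, 0, 0]},
    {"grip": 1, "travel": [0, 0, -0.03], "turn": [0, 0, 0]},
    {"grip": 1, "travel": [0, 0, -0.03], "turn": [0, 0, 0]},
    {"grip": 1, "travel": [0, 0, -0.03], "turn": [0, 0, 0]},
  ],
)

```text
time: 4.2
position: [523.1, -144.6, 162.0]
ee_rot: [-1.019, 1.464, -1.467]
ft_force: [-0.1, -0.8, 1.3]
width: 85.9
```

```bash
python3 st.py
```

```text
4.2 [ 523.1 -144.6  162. ] jawdeg -20.3 y [ 0.002 -0.001 -1.   ] F [-0.08 -0.84  1.34] w 85.9 eff [-3.000e-02 -3.550e+01 -3.076e+01  7.000e-02  3.000e-02  0.000e+00] q [-0.49  0.12  1.75  0.    1.27 -0.14]
```

Call:
jog_arm(
  targets=[
    {"grip": 1, "travel": [0.0045, -0.009, -0.03], "turn": [0, 0, 0]},
    {"grip": 1, "travel": [0.0045, -0.009, -0.06], "turn": [0, 0, 0]},
    {"grip": 1, "travel": [0.0045, -0.009, -0.1], "turn": [0, 0, 0]},
    {"grip": 1, "travel": [0.0045, -0.009, -0.14], "turn": [0, 0, 0]},
    {"grip": 1, "travel": [0.0045, -0.009, -0.152], "turn": [0, 0, 0]},
  ],
)

```text
time: 4.82
position: [525.7, -152.7, 6.9]
ee_rot: [-1.021, 1.469, -1.463]
ft_force: [-0.1, -0.0, 0.6]
width: 91.9
```

Call:
jog_arm(
  targets=[
    {"grip": 1, "travel": [0, 0, 0], "turn": [0, 0, 0]},
    {"grip": -0.2, "travel": [0, 0, 0], "turn": [0, 0, 0]},
    {"grip": -0.2, "travel": [0, 0, 0], "turn": [0, 0, 0]},
    {"grip": -0.2, "travel": [0, 0, 0], "turn": [0, 0, 0]},
    {"grip": -0.2, "travel": [0, 0, 0], "turn": [0, 0, 0]},
  ],
  newtons=25,
)

```text
time: 5.45
position: [527.4, -153.9, 9.4]
ee_rot: [-1.019, 1.465, -1.467]
ft_force: [-1.9, 0.6, 5.2]
width: 62.1
```

```bash
python3 st.py
```

```text
5.45 [ 527.4 -153.9    9.4] jawdeg -20.4 y [ 0.001 -0.    -1.   ] F [-1.93  0.6   5.19] w 62.1 eff [ -0.1  -37.59 -24.96   0.09  -0.37   0.  ] q [-0.5   0.35  1.81 -0.    0.98 -0.15]
```

Call:
jog_arm(
  targets=[
    {"grip": -0.2, "travel": [0, 0, 0], "turn": [0, 0, 0]},
    {"grip": -0.2, "travel": [0, 0, 0], "turn": [0, 0, 0]},
    {"grip": -0.2, "travel": [0, 0, 0], "turn": [0, 0, 0]},
  ],
)

```text
time: 5.82
position: [527.4, -153.9, 9.4]
ee_rot: [-1.019, 1.465, -1.467]
ft_force: [-1.4, 1.0, 5.9]
width: 62.0
```

```bash
python3 st.py;  python3 - <<'E'
from h import *
p,d=snapshot("side"); cv2.imwrite("pics/side2.png",cv2.resize(p[140:320,220:460,::-1],None,fx=3,fy=3))
E
```

```text
5.825 [ 527.4 -153.9    9.4] jawdeg -20.4 y [ 0.001 -0.    -1.   ] F [-1.42  1.01  5.94] w 62.0 eff [ -0.14 -36.98 -24.73   0.1   -0.5   -0.  ] q [-0.5   0.35  1.81 -0.    0.98 -0.15]
```

View pics/side2.png

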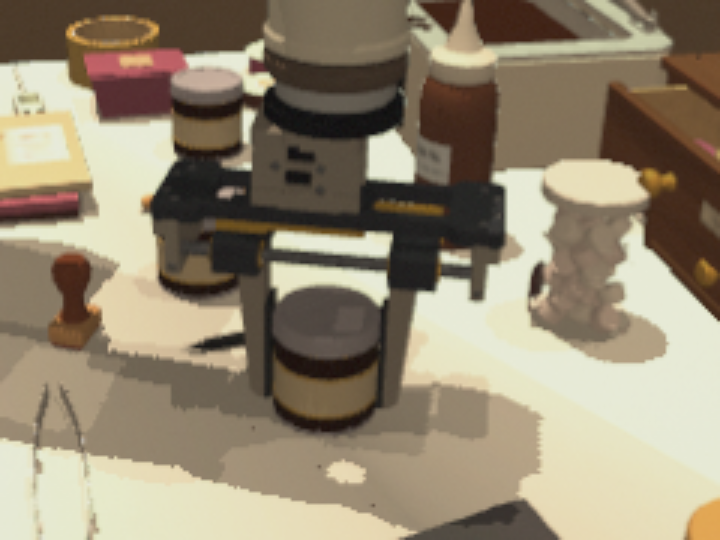

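The picture shows the gripper straddling the right tin (px 325,360 in the crop), with the pads reaching near the lid. The 62 mm opening suggests they are bearing on the lid rather than the 60 mm wall. I'll regrip lower.

Call:
jog_arm(
  targets=[
    {"grip": 0.6, "travel": [0, 0, 0], "turn": [0, 0, 0]},
    {"grip": 0.6, "travel": [0, 0, -0.003], "turn": [0, 0, 0]},
    {"grip": 0.6, "travel": [0, 0, -0.006], "turn": [0, 0, 0]},
    {"grip": 0.6, "travel": [0, 0, -0.006], "turn": [0, 0, 0]},
    {"grip": 0.6, "travel": [0, 0, -0.006], "turn": [0, 0, 0]},
  ],
)

```text
time: 6.5
position: [526.9, -153.6, 2.5]
ee_rot: [-1.02, 1.466, -1.466]
ft_force: [0.5, 0.2, -0.1]
width: 73.8
```

```bash
python3 st.py
```

```text
6.5 [ 526.9 -153.6    2.5] jawdeg -20.4 y [-0.  0. -1.] F [ 0.47  0.19 -0.12] w 73.8 eff [ 0.000e+00 -3.966e+01 -2.558e+01  6.000e-02  3.000e-02 -0.000e+00] q [-0.5   0.36  1.82 -0.    0.97 -0.15]
```

Call:
jog_arm(
  targets=[
    {"grip": -0.2, "travel": [0, 0, 0], "turn": [0, 0, 0]},
    {"grip": -0.2, "travel": [0, 0, 0], "turn": [0, 0, 0]},
    {"grip": -0.2, "travel": [0, 0, 0], "turn": [0, 0, 0]},
    {"grip": -0.2, "travel": [0, 0, 0], "turn": [0, 0, 0]},
    {"grip": -0.2, "travel": [0, 0, 0], "turn": [0, 0, 0]},
  ],
  newtons=20,
)

```text
time: 7.12
position: [527.1, -153.7, 2.7]
ee_rot: [-1.019, 1.466, -1.466]
ft_force: [0.8, -0.5, -0.1]
width: 61.9
```

```bash
python3 st.py
```

```text
7.125 [ 527.1 -153.7    2.7] jawdeg -20.4 y [ 0. -0. -1.] F [ 0.77 -0.46 -0.11] w 61.9 eff [ 3.000e-02 -3.968e+01 -2.535e+01  4.000e-02  1.900e-01  0.000e+00] q [-0.5   0.36  1.82  0.    0.97 -0.15]
```

Call:
jog_arm(
  targets=[
    {"grip": -0.2, "travel": [0, 0, 0.006], "turn": [0, 0, 0]},
    {"grip": -0.2, "travel": [0, 0, 0.015], "turn": [0, 0, 0]},
    {"grip": -0.2, "travel": [0, 0, 0.025], "turn": [0, 0, 0]},
    {"grip": -0.2, "travel": [0, 0, 0.035], "turn": [0, 0, 0]},
    {"grip": -0.2, "travel": [0, 0, 0.045], "turn": [0, 0, 0]},
  ],
)

```text
time: 7.75
position: [527.1, -153.7, 48.5]
ee_rot: [-1.019, 1.466, -1.467]
ft_force: [-1.0, 0.2, -0.5]
width: 61.6
```

Call:
jog_arm(
  targets=[
    {"grip": -0.2, "travel": [0, 0, 0], "turn": [0, 0, 0]},
    {"grip": -0.2, "travel": [0, 0, 0], "turn": [0, 0, 0]},
    {"grip": -0.2, "travel": [0, 0, 0], "turn": [0, 0, 0]},
    {"grip": -0.2, "travel": [0, 0, 0], "turn": [0, 0, 0]},
  ],
)

```text
time: 8.25
position: [526.7, -153.5, 47.2]
ee_rot: [-1.02, 1.467, -1.466]
ft_force: [-0.5, 0.6, -0.9]
width: 62.1
```

```bash
cat > heft.py <<'E'
import sys
from h import *
F=[];E=[]
p,d=snapshot("side"); cv2.imwrite(f"pics/{sys.argv[1]}.png",cv2.resize(p[140:320,220:460,::-1],None,fx=3,fy=3))
for i in range(8):
    snapshot("top"); s=robot.observe(); F.append(s["ft_force"]); E.append(s["effort"])
print("meanF",np.mean(F,0).round(2),"sd",np.std(F,0).round(2),"eff",np.mean(E,0).round(2))
E
python3 heft.py heft1; python3 st.py
```

```text
meanF [ 0.15  0.11 -1.62] sd [0.43 0.48 0.53] eff [ 0.000e+00 -3.944e+01 -2.804e+01  6.000e-02  3.000e-02 -0.000e+00]
8.7 [ 527.  -153.6   47.6] jawdeg -20.4 y [-0.  0. -1.] F [-0.36 -0.31 -1.51] w 61.7 eff [ 0.000e+00 -3.945e+01 -2.806e+01  6.000e-02  3.000e-02 -0.000e+00] q [-0.5   0.28  1.8   0.    1.05 -0.15]
```

View pics/heft1.png

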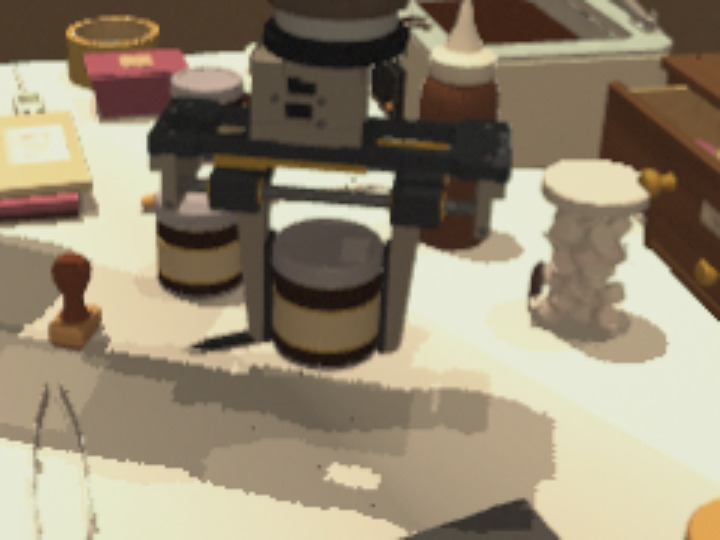

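The tin hangs upright with its lid flush and no golden neck showing. It weighs about 1.6 N, so it's a light one. I'll set it back.

Call:
jog_arm(
  targets=[
    {"grip": -0.2, "travel": [0, 0, -0.012], "turn": [0, 0, 0]},
    {"grip": -0.2, "travel": [0, 0, -0.026], "turn": [0, 0, 0]},
    {"grip": -0.2, "travel": [0, 0, -0.038], "turn": [0, 0, 0]},
    {"grip": -0.2, "travel": [0, 0, -0.044], "turn": [0, 0, 0]},
    {"grip": -0.2, "travel": [0, 0, -0.045], "turn": [0, 0, 0]},
  ],
)

```text
time: 9.32
position: [526.6, -153.4, 2.4]
ee_rot: [-1.02, 1.468, -1.465]
ft_force: [-4.2, 1.7, 7.2]
width: 61.9
```

Call:
jog_arm(
  targets=[
    {"grip": -0.2, "travel": [0, 0, 0], "turn": [0, 0, 0]},
    {"grip": 1, "travel": [0, 0, 0], "turn": [0, 0, 0]},
    {"grip": 1, "travel": [0, 0, 0], "turn": [0, 0, 0]},
    {"grip": 1, "travel": [0, 0, 0], "turn": [0, 0, 0]},
    {"grip": 1, "travel": [0, 0, 0], "turn": [0, 0, 0]},
  ],
)

```text
time: 9.95
position: [527.1, -153.7, 2.7]
ee_rot: [-1.019, 1.466, -1.466]
ft_force: [0.7, 1.2, 0.1]
width: 92.0
```

Call:
jog_arm(
  targets=[
    {"grip": 1, "travel": [0, 0, 0.03], "turn": [0, 0, 0]},
    {"grip": 1, "travel": [0, 0, 0.09], "turn": [0, 0, 0]},
    {"grip": 1, "travel": [0, 0, 0.13], "turn": [0, 0, 0]},
    {"grip": 1, "travel": [-0.02, 0.06, 0.13], "turn": [0, 0, 0]},
    {"grip": 1, "travel": [-0.035, 0.115, 0.13], "turn": [0, 0, 0]},
  ],
)

```text
time: 10.58
position: [491.8, -37.7, 133.4]
ee_rot: [-1.017, 1.466, -1.468]
ft_force: [1.2, 0.6, 0.0]
width: 91.9
```

Call:
jog_arm(
  targets=[
    {"grip": 1, "travel": [-0.0145, 0.048, 0], "turn": [0, 0, 0]},
    {"grip": 1, "travel": [-0.0145, 0.048, 0], "turn": [0, 0, 0]},
    {"grip": 1, "travel": [-0.0145, 0.048, 0], "turn": [0, 0, 0]},
    {"grip": 1, "travel": [-0.0145, 0.048, 0], "turn": [0, 0, 0]},
  ],
)

```text
time: 11.08
position: [478.0, 8.2, 132.7]
ee_rot: [-1.018, 1.467, -1.468]
ft_force: [0.7, -0.7, 0.8]
width: 92.1
```

```bash
python3 st.py
```

```text
11.075 [478.    8.2 132.7] jawdeg -20.5 y [ 0. -0. -1.] F [ 0.73 -0.72  0.75] w 92.1 eff [ 4.000e-01 -2.971e+01 -3.002e+01  9.000e-02  1.000e-02 -0.000e+00] q [-0.24 -0.01  1.95 -0.    1.21  0.12]
```

Call:
jog_arm(
  targets=[
    {"grip": 1, "travel": [0, 0.001, -0.04], "turn": [0, 0, 0]},
    {"grip": 1, "travel": [0, 0.001, -0.08], "turn": [0, 0, 0]},
    {"grip": 1, "travel": [0, 0.001, -0.115], "turn": [0, 0, 0]},
    {"grip": 1, "travel": [0, 0.001, -0.127], "turn": [0, 0, 0]},
    {"grip": 1, "travel": [0, 0.001, -0.13], "turn": [0, 0, 0]},
  ],
)

```text
time: 11.7
position: [477.7, 9.8, 2.5]
ee_rot: [-1.019, 1.467, -1.467]
ft_force: [0.5, -0.6, -0.3]
width: 91.9
```

Call:
jog_arm(
  targets=[
    {"grip": 1, "travel": [0, 0, 0], "turn": [0, 0, 0]},
    {"grip": -0.2, "travel": [0, 0, 0], "turn": [0, 0, 0]},
    {"grip": -0.2, "travel": [0, 0, 0], "turn": [0, 0, 0]},
    {"grip": -0.2, "travel": [0, 0, 0], "turn": [0, 0, 0]},
    {"grip": -0.2, "travel": [0, 0, 0], "turn": [0, 0, 0]},
  ],
)

```text
time: 12.32
position: [477.2, 10.6, 2.9]
ee_rot: [-1.02, 1.467, -1.466]
ft_force: [-3.1, 0.4, 6.0]
width: 61.7
```

```bash
python3 st.py
```

```text
12.325 [477.2  10.6   2.9] jawdeg -20.4 y [-0.001  0.    -1.   ] F [-3.1   0.43  5.98] w 61.7 eff [-4.900e-01 -3.125e+01 -2.482e+01  0.000e+00 -9.200e-01 -1.000e-02] q [-0.23  0.2   2.02  0.    0.92  0.12]
```

Call:
jog_arm(
  targets=[
    {"grip": -0.2, "travel": [0, 0, 0.006], "turn": [0, 0, 0]},
    {"grip": -0.2, "travel": [0, 0, 0.015], "turn": [0, 0, 0]},
    {"grip": -0.2, "travel": [0, 0, 0.025], "turn": [0, 0, 0]},
    {"grip": -0.2, "travel": [0, 0, 0.035], "turn": [0, 0, 0]},
    {"grip": -0.2, "travel": [0, 0, 0.045], "turn": [0, 0, 0]},
  ],
)

```text
time: 12.95
position: [477.6, 10.3, 48.5]
ee_rot: [-1.019, 1.466, -1.466]
ft_force: [0.9, -0.3, -4.6]
width: 62.1
```

Call:
jog_arm(
  targets=[
    {"grip": -0.2, "travel": [0, 0, 0], "turn": [0, 0, 0]},
    {"grip": -0.2, "travel": [0, 0, 0], "turn": [0, 0, 0]},
    {"grip": -0.2, "travel": [0, 0, 0], "turn": [0, 0, 0]},
    {"grip": -0.2, "travel": [0, 0, 0], "turn": [0, 0, 0]},
  ],
)

```text
time: 13.45
position: [477.2, 10.4, 47.2]
ee_rot: [-1.02, 1.467, -1.466]
ft_force: [0.2, -0.7, -3.5]
width: 61.9
```

```bash
python3 heft.py heft2; python3 st.py
```

```text
meanF [ 0.06 -0.14 -3.55] sd [0.28 0.16 0.48] eff [ 0.000e+00 -3.306e+01 -2.830e+01  6.000e-02  1.000e-02 -0.000e+00]
13.9 [477.5  10.4  47.6] jawdeg -20.4 y [ 0. -0. -1.] F [-0.09 -0.01 -4.53] w 61.9 eff [-0.000e+00 -3.307e+01 -2.832e+01  6.000e-02  1.000e-02 -0.000e+00] q [-0.23  0.12  2.    0.    1.02  0.12]
```

View pics/heft2.png

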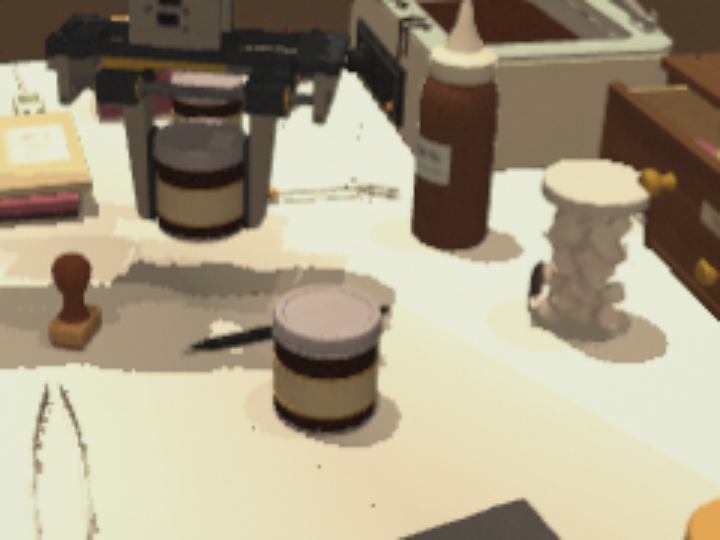

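The middle tin hangs upright with its lid home and weighs about 3.5 N (0.36 kg), so it's almost certainly the heaviest. I'll set it back and still heft the third, as asked.

Call:
jog_arm(
  targets=[
    {"grip": -0.2, "travel": [0, 0, -0.012], "turn": [0, 0, 0]},
    {"grip": -0.2, "travel": [0, 0, -0.026], "turn": [0, 0, 0]},
    {"grip": -0.2, "travel": [0, 0, -0.038], "turn": [0, 0, 0]},
    {"grip": -0.2, "travel": [0, 0, -0.044], "turn": [0, 0, 0]},
    {"grip": -0.2, "travel": [0, 0, -0.045], "turn": [0, 0, 0]},
  ],
)

```text
time: 14.52
position: [476.6, 10.6, 2.6]
ee_rot: [-1.022, 1.469, -1.465]
ft_force: [-7.4, 1.5, 10.9]
width: 62.0
```

Call:
jog_arm(
  targets=[
    {"grip": -0.2, "travel": [0, 0, 0], "turn": [0, 0, 0]},
    {"grip": 1, "travel": [0, 0, 0], "turn": [0, 0, 0]},
    {"grip": 1, "travel": [0, 0, 0], "turn": [0, 0, 0]},
    {"grip": 1, "travel": [0, 0, 0], "turn": [0, 0, 0]},
    {"grip": 1, "travel": [0, 0, 0], "turn": [0, 0, 0]},
  ],
)

```text
time: 15.15
position: [477.7, 10.3, 2.7]
ee_rot: [-1.019, 1.466, -1.466]
ft_force: [-0.2, 0.5, 0.7]
width: 91.6
```

Call:
jog_arm(
  targets=[
    {"grip": 1, "travel": [0, 0, 0.03], "turn": [0, 0, 0]},
    {"grip": 1, "travel": [0, 0, 0.09], "turn": [0, 0, 0]},
    {"grip": 1, "travel": [0, 0, 0.13], "turn": [0, 0, 0]},
    {"grip": 1, "travel": [0.009, 0.06, 0.13], "turn": [0, 0, 0]},
    {"grip": 1, "travel": [0.018, 0.12, 0.13], "turn": [0, 0, 0]},
  ],
)

```text
time: 15.78
position: [496.5, 131.3, 133.7]
ee_rot: [-1.016, 1.466, -1.469]
ft_force: [0.9, -0.6, -0.3]
width: 91.9
```

Call:
jog_arm(
  targets=[
    {"grip": 1, "travel": [0.009, 0.06, 0], "turn": [0, 0, 0]},
    {"grip": 1, "travel": [0.0175, 0.105, 0], "turn": [0, 0, 0]},
    {"grip": 1, "travel": [0.0175, 0.105, 0], "turn": [0, 0, 0]},
    {"grip": 1, "travel": [0.0175, 0.105, 0], "turn": [0, 0, 0]},
    {"grip": 1, "travel": [0.0175, 0.105, 0], "turn": [0, 0, 0]},
  ],
)

```text
time: 16.4
position: [513.0, 234.2, 132.5]
ee_rot: [-1.019, 1.467, -1.467]
ft_force: [-0.0, -0.5, -0.2]
width: 91.7
```

```bash
python3 st.py
```

```text
16.4 [513.  234.2 132.5] jawdeg -20.5 y [-0. -0. -1.] F [-0.01 -0.55 -0.22] w 91.7 eff [ 4.100e-01 -3.847e+01 -3.044e+01  8.000e-02 -3.000e-02 -0.000e+00] q [ 0.21  0.21  1.71 -0.    1.23  0.57]
```

Call:
jog_arm(
  targets=[
    {"grip": 1, "travel": [0, 0, -0.04], "turn": [0, 0, 0]},
    {"grip": 1, "travel": [0, 0, -0.08], "turn": [0, 0, 0]},
    {"grip": 1, "travel": [0, 0, -0.115], "turn": [0, 0, 0]},
    {"grip": 1, "travel": [0, 0, -0.127], "turn": [0, 0, 0]},
    {"grip": 1, "travel": [0, 0, -0.13], "turn": [0, 0, 0]},
  ],
)

```text
time: 17.02
position: [513.1, 234.8, 2.7]
ee_rot: [-1.019, 1.467, -1.467]
ft_force: [-0.2, 0.3, 0.4]
width: 91.8
```

Call:
jog_arm(
  targets=[
    {"grip": 1, "travel": [0, 0, 0], "turn": [0, 0, 0]},
    {"grip": -0.2, "travel": [0, 0, 0], "turn": [0, 0, 0]},
    {"grip": -0.2, "travel": [0, 0, 0], "turn": [0, 0, 0]},
    {"grip": -0.2, "travel": [0, 0, 0], "turn": [0, 0, 0]},
    {"grip": -0.2, "travel": [0, 0, 0], "turn": [0, 0, 0]},
  ],
)

```text
time: 17.65
position: [512.9, 235.5, 2.9]
ee_rot: [-1.02, 1.466, -1.466]
ft_force: [-1.5, 0.6, 3.4]
width: 62.1
```

Call:
jog_arm(
  targets=[
    {"grip": -0.2, "travel": [0, 0, 0.006], "turn": [0, 0, 0]},
    {"grip": -0.2, "travel": [0, 0, 0.015], "turn": [0, 0, 0]},
    {"grip": -0.2, "travel": [0, 0, 0.025], "turn": [0, 0, 0]},
    {"grip": -0.2, "travel": [0, 0, 0.035], "turn": [0, 0, 0]},
    {"grip": -0.2, "travel": [0, 0, 0.045], "turn": [0, 0, 0]},
  ],
)

```text
time: 18.27
position: [513.1, 235.4, 48.5]
ee_rot: [-1.019, 1.466, -1.466]
ft_force: [-0.6, 0.3, -1.5]
width: 62.0
```

Call:
jog_arm(
  targets=[
    {"grip": -0.2, "travel": [0, 0, 0], "turn": [0, 0, 0]},
    {"grip": -0.2, "travel": [0, 0, 0], "turn": [0, 0, 0]},
    {"grip": -0.2, "travel": [0, 0, 0], "turn": [0, 0, 0]},
    {"grip": -0.2, "travel": [0, 0, 0], "turn": [0, 0, 0]},
  ],
)

```text
time: 18.77
position: [512.7, 235.3, 47.2]
ee_rot: [-1.02, 1.467, -1.466]
ft_force: [0.1, -0.3, -2.1]
width: 61.3
```

```bash
python3 heft.py heft3; python3 st.py
```

```text
meanF [ 0.08  0.15 -2.02] sd [0.76 0.4  0.47] eff [-0.000e+00 -4.131e+01 -2.848e+01  6.000e-02 -3.000e-02 -0.000e+00]
19.225 [513.  235.4  47.6] jawdeg -20.4 y [-0.  0. -1.] F [ 0.04 -0.52 -2.34] w 62.1 eff [-0.000e+00 -4.132e+01 -2.849e+01  6.000e-02 -3.000e-02  0.000e+00] q [0.22 0.32 1.76 0.   1.06 0.57]
```

The third tin weighs about 2.0 N, so the middle one (3.5 N) is the heaviest. I'll set this one back and return to the middle.

Call:
jog_arm(
  targets=[
    {"grip": -0.2, "travel": [0, 0, -0.012], "turn": [0, 0, 0]},
    {"grip": -0.2, "travel": [0, 0, -0.026], "turn": [0, 0, 0]},
    {"grip": -0.2, "travel": [0, 0, -0.038], "turn": [0, 0, 0]},
    {"grip": -0.2, "travel": [0, 0, -0.044], "turn": [0, 0, 0]},
    {"grip": -0.2, "travel": [0, 0, -0.045], "turn": [0, 0, 0]},
  ],
)

```text
time: 19.85
position: [512.5, 235.3, 2.7]
ee_rot: [-1.021, 1.467, -1.466]
ft_force: [-5.2, -1.5, 6.8]
width: 61.6
```

Call:
jog_arm(
  targets=[
    {"grip": -0.2, "travel": [0, 0, 0], "turn": [0, 0, 0]},
    {"grip": 1, "travel": [0, 0, 0], "turn": [0, 0, 0]},
    {"grip": 1, "travel": [0, 0, 0], "turn": [0, 0, 0]},
    {"grip": 1, "travel": [0, 0, 0], "turn": [0, 0, 0]},
    {"grip": 1, "travel": [0, 0, 0], "turn": [0, 0, 0]},
  ],
)

```text
time: 20.48
position: [513.1, 235.3, 2.6]
ee_rot: [-1.019, 1.466, -1.466]
ft_force: [0.7, -0.3, 0.7]
width: 92.2
```

Call:
jog_arm(
  targets=[
    {"grip": 1, "travel": [0, 0, 0.03], "turn": [0, 0, 0]},
    {"grip": 1, "travel": [0, 0, 0.09], "turn": [0, 0, 0]},
    {"grip": 1, "travel": [0, 0, 0.13], "turn": [0, 0, 0]},
    {"grip": 1, "travel": [-0.009, -0.06, 0.13], "turn": [0, 0, 0]},
    {"grip": 1, "travel": [-0.018, -0.12, 0.13], "turn": [0, 0, 0]},
  ],
)

```text
time: 21.1
position: [495.2, 114.4, 133.5]
ee_rot: [-1.019, 1.463, -1.466]
ft_force: [0.3, -0.2, 0.5]
width: 92.1
```

Call:
jog_arm(
  targets=[
    {"grip": 1, "travel": [-0.009, -0.06, 0], "turn": [0, 0, 0]},
    {"grip": 1, "travel": [-0.0175, -0.105, 0], "turn": [0, 0, 0]},
    {"grip": 1, "travel": [-0.0175, -0.105, 0], "turn": [0, 0, 0]},
    {"grip": 1, "travel": [-0.0175, -0.105, 0], "turn": [0, 0, 0]},
    {"grip": 1, "travel": [-0.0175, -0.105, 0], "turn": [0, 0, 0]},
  ],
)

```text
time: 21.72
position: [477.6, 11.5, 132.6]
ee_rot: [-1.02, 1.465, -1.465]
ft_force: [-1.0, -0.7, 0.1]
width: 91.9
```

```bash
python3 st.py
```

```text
21.725 [477.6  11.5 132.6] jawdeg -20.3 y [-0.  0. -1.] F [-1.02 -0.73  0.12] w 91.9 eff [-4.000e-01 -2.959e+01 -3.013e+01  6.000e-02  0.000e+00  1.000e-02] q [-0.23 -0.02  1.95  0.    1.21  0.12]
```

Call:
jog_arm(
  targets=[
    {"grip": 1, "travel": [0, -0.001, -0.04], "turn": [0, 0, 0]},
    {"grip": 1, "travel": [0, -0.001, -0.08], "turn": [0, 0, 0]},
    {"grip": 1, "travel": [0, -0.001, -0.115], "turn": [0, 0, 0]},
    {"grip": 1, "travel": [0, -0.001, -0.127], "turn": [0, 0, 0]},
    {"grip": 1, "travel": [0, -0.001, -0.13], "turn": [0, 0, 0]},
  ],
)

```text
time: 22.35
position: [477.6, 9.9, 2.6]
ee_rot: [-1.02, 1.466, -1.465]
ft_force: [0.6, 0.3, 0.4]
width: 91.9
```

Call:
jog_arm(
  targets=[
    {"grip": 1, "travel": [0, 0, 0], "turn": [0, 0, 0]},
    {"grip": -0.2, "travel": [0, 0, 0], "turn": [0, 0, 0]},
    {"grip": -0.2, "travel": [0, 0, 0], "turn": [0, 0, 0]},
    {"grip": -0.2, "travel": [0, 0, 0], "turn": [0, 0, 0]},
    {"grip": -0.2, "travel": [0, 0, 0], "turn": [0, 0, 0]},
  ],
  newtons=25,
)

```text
time: 22.98
position: [477.4, 9.4, 2.9]
ee_rot: [-1.02, 1.466, -1.466]
ft_force: [-1.8, 0.5, 4.5]
width: 61.6
```

Call:
jog_arm(
  targets=[
    {"grip": -0.2, "travel": [0, 0, 0.006], "turn": [0, 0, 0]},
    {"grip": -0.2, "travel": [0, 0, 0.015], "turn": [0, 0, 0]},
    {"grip": -0.2, "travel": [0, 0, 0.03], "turn": [0, 0, 0]},
    {"grip": -0.2, "travel": [0, 0, 0.045], "turn": [0, 0, 0]},
    {"grip": -0.2, "travel": [0, 0, 0.06], "turn": [0, 0, 0]},
  ],
)

```text
time: 23.6
position: [477.8, 9.3, 64.1]
ee_rot: [-1.019, 1.465, -1.467]
ft_force: [-0.1, -0.8, -3.2]
width: 61.8
```

Call:
jog_arm(
  targets=[
    {"grip": -0.2, "travel": [0, 0, 0.015], "turn": [0, 0, 0]},
    {"grip": -0.2, "travel": [0, 0, 0.03], "turn": [0, 0, 0]},
    {"grip": -0.2, "travel": [0, 0, 0.045], "turn": [0, 0, 0]},
    {"grip": -0.2, "travel": [0, 0, 0.06], "turn": [0, 0, 0]},
    {"grip": -0.2, "travel": [0, 0, 0.07], "turn": [0, 0, 0]},
  ],
)

```text
time: 24.22
position: [477.8, 9.3, 133.8]
ee_rot: [-1.019, 1.465, -1.467]
ft_force: [0.2, -0.5, -3.4]
width: 61.8
```

Call:
jog_arm(
  targets=[
    {"grip": -0.2, "travel": [0, 0, 0], "turn": [0, 0, 0]},
    {"grip": -0.2, "travel": [0, 0, 0], "turn": [0, 0, 0]},
    {"grip": -0.2, "travel": [0, 0, 0], "turn": [0, 0, 0]},
    {"grip": -0.2, "travel": [0, 0, 0], "turn": [0, 0, 0]},
    {"grip": -0.2, "travel": [0, 0, 0], "turn": [0, 0, 0]},
  ],
)

```text
time: 24.85
position: [477.3, 9.4, 132.4]
ee_rot: [-1.02, 1.467, -1.466]
ft_force: [-0.1, -0.2, -3.7]
width: 61.4
```

```bash
python3 heft.py final; python3 st.py; python3 - <<'E'
from h import *
p,d=snapshot("side"); cv2.imwrite("pics/final2.png",cv2.resize(p[80:290,220:460,::-1],None,fx=2.5,fy=2.5))
p,d=snapshot("top"); w=world("top",d)
m=((w[...,2]>58)&(w[...,2]<82)&(w[...,0]>400)&(w[...,0]<570)&(abs(w[...,1])<290)).astype(np.uint8)
n,l,s,c=cv2.connectedComponentsWithStats(m)
for i in range(1,n):
    if s[i,4]>100:
        q=w[l==i]; cc,r=cv2.minEnclosingCircle(q[:,:2].astype(np.float32)); print(np.round(cc,1),round(r,1),np.median(q[:,2]).round(1))
E
```

```text
meanF [-0.04  0.23 -3.31] sd [0.37 0.65 0.43] eff [-0.000e+00 -3.108e+01 -3.172e+01  7.000e-02  1.000e-02 -0.000e+00]
25.3 [477.5   9.3 132.6] jawdeg -20.4 y [ 0. -0. -1.] F [-0.43 -0.22 -3.31] w 61.7 eff [-0.000e+00 -3.109e+01 -3.174e+01  7.000e-02  1.000e-02 -0.000e+00] q [-0.23 -0.02  1.95 -0.    1.21  0.12]
[ 528.6 -154.2] 31.3 65.1
[514.  234.3] 31.5 65.1
```

View pics/final2.png

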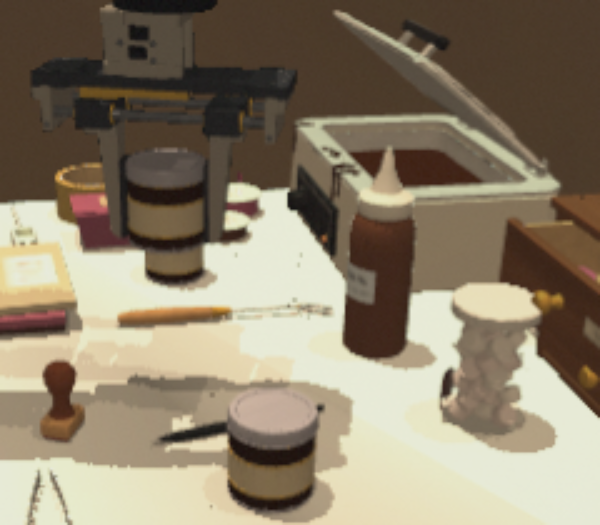

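The held tin (px 165,200) is upright and clear, and the other items are where they were. One last check: how high the held lid sits.

```bash
python3 - <<'E'
from h import *
p,d=snapshot("side"); w=world("side",d)
# rows through held-tin axis
u=int(220+165/2.5)
for v in range(134,184,1): print(v,p[v,u],w[v,u].round(0))
E
```

```text
134 [76 59 43] [580. 839. -26.]
135 [77 60 41] [580. 840. -30.]
136 [76 59 39] [581. 841. -34.]
137 [78 61 44] [580. 836. -37.]
138 [79 61 44] [580. 840. -42.]
139 [114  99  86] [580. 838. -46.]
140 [129 114 104] [479.  35. 193.]
141 [82 73 67] [478.  31. 192.]
142 [82 72 66] [477.  23. 193.]
143 [81 71 66] [476.  17. 193.]
144 [80 71 65] [476.  13. 192.]
145 [80 71 64] [475.   4. 193.]
146 [80 72 65] [474.  -2. 193.]
147 [82 73 68] [473.  -6. 192.]
148 [93 83 75] [472. -18. 194.]
149 [103  91  84] [471. -22. 193.]
150 [99 87 80] [471. -20. 191.]
151 [97 87 78] [471. -21. 189.]
152 [97 86 77] [471. -22. 188.]
153 [100  87  80] [471. -21. 185.]
154 [95 82 72] [471. -21. 183.]
155 [67 54 39] [471. -19. 181.]
156 [32 21 14] [471. -21. 179.]
157 [32 20 17] [471. -21. 177.]
158 [32 16 17] [471. -20. 175.]
159 [31 21 16] [471. -22. 174.]
160 [32 22 15] [471. -22. 172.]
161 [33 21 17] [471. -20. 169.]
162 [88 67 38] [471. -22. 168.]
163 [120  98  62] [471. -20. 165.]
164 [120 100  72] [471. -20. 163.]
165 [120 101  73] [471. -21. 162.]
166 [120 100  71] [471. -19. 159.]
167 [121 101  72] [471. -20. 158.]
168 [119 100  72] [471. -19. 155.]
169 [121 102  73] [471. -20. 153.]
170 [119 101  72] [471. -20. 152.]
171 [120 100  71] [471. -20. 149.]
172 [120 100  70] [471. -19. 147.]
173 [120 101  72] [471. -21. 146.]
174 [123  98  62] [471. -20. 143.]
175 [95 71 33] [471. -22. 142.]
176 [33 23 16] [471. -20. 139.]
177 [33 21 18] [471. -19. 137.]
178 [35 24 19] [471. -18. 134.]
179 [38 27 21] [471. -21. 133.]
180 [74 65 59] [471. -19. 131.]
181 [106  92  76] [471. -21. 129.]
182 [119 100  74] [499. 206.  32.]
183 [123 103  73] [499. 209.  28.]
```

```bash
python3 -c "
from station import robot
print(robot.finish_job())"
```

```text
the job is handed in; nothing more can be done
None
```

The job is handed in, and the heaviest tin, the middle one, is being held up in the gripper. It finished at about 25 s of the 72 s allowed; the hand-in reported no verdict.

- **Lid:** The middle tin's lid was the proud one. I pressed it down until it stopped hard, and all three lid tops then measured the same height. That press peaked at 40.3 N at the wrist, a hair over the 40 N figure. I take that limit to cover only the arm and gripper body, and I was pressing with the fingertips.
- **Hefting:** I lifted each tin and set it back where it stood. The weights read about 1.6 N (right), 3.5 N (middle) and 2.0 N (left).
- **Final hold:** The middle tin is upright and steady, with its underside about 128 mm above the counter. It looked about 65 mm tall with no golden neck showing, so its lid is home.
- **The rest:** The other two tins stand within about 2 mm of where they started, with lids home. In the last picture the pen, fork and stamp look unmoved; I didn't measure them.

One reading disagreed: the gripper opening was about 62 mm on every grip, although the tin wall is 60 mm across. The pads may have touched the lid rim as well as the wall, but no lid moved.

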